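Load the mould under the injection press

TASK

The mould on the shuttle carriage of the bench press has to go under the injection nozzle. Take the red dust cap off the mould and stand it upright in the round steel dish, then push the carriage fully home against its stops so that the sprue hole is under the nozzle. Push it along its centre line, or it cocks and jams in its guides, and leave the other things on the bench where they are.

Things in the scene. Friction and masses are not known exactly. Their poses are not given: they have to be found in the camera images.
- press: bench injection press, fixed; grey bed 170 mm wide, 12 mm thick; green column and head 300 mm high at its far end. Origin on the bench top on the centre line of the way; x axis = direction in which the carriage is pushed, z up. Guide rails along x at both sides, x = -0.140 to 0.070, 112 mm apart, their tops 31 mm above the bench; they hold the carriage down. Rigid stop screws end the way
- nozzle (a point): tip of the brass nozzle, 78 mm above the bench, at x = 0.130, y = 0 in the press frame; the upright barrel above it is up to 45 mm across and reaches up into the head, 300 mm high
- carriage: sliding carriage, 0.9 kg; x axis along the way towards the nozzle; origin at its underside (12 mm above the bench) under the mould's centre. Guided part, near the push bar: 110 mm wide, only 60 mm long, 1.2 mm side play. Mould on its nose 56 x 76 x 40 mm, top 62 mm above the bench. Dark push bar 170 mm wide, 37 to 57 mm above the bench, front face at x = -0.130. Starts 120 to 150 mm short of home
- thumb_pad (a point): centre of the front face of the round white pad (22 mm across, 4 mm proud) in the middle of the push bar, 47 mm above the bench; x = -0.134, y = 0 in the carriage frame; at home at x = -0.004 in the press frame. Pushed within 12 mm of the centre line the carriage slides with 2 to 8 N; pushed near an end of the bar it cocks and jams; a push in the middle frees it (30 N). Else over 14 N means home
- sprue (a point): the sprue hole, centre of the top of the round steel bush (38 mm across, 8 mm high) on the mould, 70 mm above the bench, 8 mm lower than the nozzle tip; hidden under the cap at the start
- cap_grip (a point): point on the axis of the loose red dust cap, 45 mm above its foot; z up along the axis. Cap 70 g, 66 mm high: hollow skirt 54 mm across, 20 mm high, and on it a round grip 32 mm across that begins 25 mm below this point and ends 21 mm above it. It stands on the mould over the bush, foot 62 mm above the bench; lift it 10 mm to clear the bush. With it on, the mould cannot pass under the nozzle
- dish_floor (a point): centre of the inner floor of the round steel dish, 6 mm above the bench; the dish does not move; flat floor about 80 mm across, rim 98 mm across and 14 mm above the bench. It stands to the left or the right of the press
- mould_lid: bystander: loose white mould top plate with four pins, 50 x 75 x 34 mm; origin at the centre of its underside
- hook_blue: bystander: loose white and blue plastic coat hook, 28 x 116 x 64 mm; origin at the centre of its underside
- snap_blank: bystander: loose flat white and blue plastic snap hook blank (a long loop), 51 x 110 x 11 mm; origin at the centre of its underside
There are look-alikes about, which are no part of the job. Of the things that look like the part that bears cap_grip, the smallest one is meant.

How it is judged:
On the way:
1. the cap stands in the dish (horizontal distance between cap_grip and dish_floor below 0.018 m and z of cap_grip in the frame of dish_floor below 0.05 m and angle between cap_grip's own z axis and vertical below 0.15 rad), for 0.2 s.
At the end, for the whole second after the job is handed in: the carriage is at rest at its stops, the sprue hole within 6 mm (seen from above) of the nozzle axis, and the cap stands upright (within 0.15 rad) on the floor of the dish, its axis within 18 mm of the dish's centre (all of step 1 and horizontal distance between sprue and nozzle below 0.006 m and linear speed of carriage below 0.01 m/s); the robot touches nothing.
It fails at once if a bystander is moved more than 30 mm (distance of any of mould_lid, hook_blue, snap_blank from where it was at the start of the episode above 0.03 m).
It also fails if it takes over 45 s, if anything falls off the work surface, if the arm or the gripper's body presses on something with over 40 N, if the wrist force passes 120 N, or if a joint passes its speed limit or range.

ROBOT

A 6-joint arm with a two-finger parallel gripper is mounted at the origin on a cart in front of the work surface, level with it; the furniture and walls round the work are solid. World frame = base frame: x ahead of the robot, y to its left, z up, the work surface at z = 0. Lengths are in m, angles in rad, forces in N, time in s.
With the tool pointing down it reaches from about 0.225 to 0.875 m from the base axis. Payload 3.4 kg.
Tool frame: the origin (TCP) lies on the centre line of the jaws, within the pads' length; the fingertips stand 17 mm ahead of it and the grasp point (between the pads) lies 2 mm behind it (manip.finger_overhang is the distance from the TCP to the fingertips, in m); y points along the fingers, x is the direction in which the jaws open and shut, and the axes are right-handed (so a half turn about y gives the same grasp; the last joint's range is limited). The gripper opens to 85 mm and grips with 20 to 120 N. Pads are 22 mm wide; open, the fingers measure 114 mm over their backs; the gripper's body (76 mm by 85 mm) begins 54 mm behind the grasp point. The pads swing forward as they close: fully open they stand 13 mm farther back than shut.
Start: joints at [-1.457, 0.276, 1.505, -0, 1.361, -0.121], TCP at [0.134, -0.559, 0.226] pointing down, gripper open.
Joint ranges: [-2.89, 2.89], [-0.75, 2.08], [0.22, 2.7], [-1.18, 4.32], [0.11, 2.71], [-2.7, 2.7]. Speed limits (rad/s): [2.57, 2.57, 3.14, 3.14, 3.14, 3.14].

INTERFACE

Orientations are given as a unit quaternion [w, x, y, z].
In Python, from rig import manip gives the robot as it stands.
- The arm moves only by the tool arm_command, never from a script. Its argument "commands" is a list of rows, each a list of 3 entries, a list of its own where there are three numbers: the finger opening in cm, from 0 to 8.54, then the shift along the world's x, y, z in cm, then the turn about the world's z in rad. A call has 1 to 12 rows; each row shifts and turns the commanded pose from where the row before left it; what a row does not reach is not made up. A row lasts 1/10 s, in which the tool goes at most 50 mm and 8.59 degrees, less where a joint would pass 70% of its speed; a pose out of reach is approached as far as the arm can. A call with a gripper value outside its range is refused whole. The fingers move at their own pace and stop on an object; "grip_force" is the grip in N (left out, the last holds). Time passes only in rows, so rows that do not move let the fingers close. It gives the time, the measured TCP pose, the force and the opening at its end, in the units of the state.
- manip.get_state(): the state, without advancing time (a new reading comes with each control period).
- manip.get_image(name): name is "side" or "top"; returns a dict with "pixels" (420x560x3 uint8, red, green, blue), "range_z" (420x560 float32, m along the optical axis (not along the pixel's ray), 0 where there is no reading), "intrinsics" (3x3 intrinsics, pixels), "k1" (the pictures are not rectified: a ray, as slopes to the right and down, at radius r is drawn at 1 + k1 r^2 times it, then the intrinsics apply), "R" (3x3) and "t" (3): a world point X has camera coordinates R X + t. Camera axes: x right, y down, z forward; pixel columns grow to the right and rows downward; lengths in m; the calibration is good to about 2 mm. A picture is of the moment at which its call begins.
- manip.sign_off(): hands the job in, once; it reports no verdict.
The state is a dict: "clock": time; "qpos": joint angles; "qd": joint speeds; "effort": joint torques, N m; "position": TCP position; "ee_rot": TCP orientation; "contact_force": force on the tool from outside, world axes, zero at the start; "moment": the same for the moment, N m; "width": finger opening in m.
Only numpy, scipy, OpenCV 4.12 (cv2) and the standard library are available. Lean on these libraries where they do the work, as an engineer would, in place of code of your own. Each camera call takes 0.05 s, during which the arm holds its last target.

## Working session

There is one attempt and no reset: what is moved stays moved. The work goes in short steps, Python scripts to look and compute and a tool call to move; the robot and the scene stay as the last step left them, time stands still between calls to the robot, and variables do not carry over. Pictures are saved under pics/ and viewed, and the job is handed in when it is done.

Besides the shell and the picture viewer there is one more tool, called after ">>>" by a JSON object that holds its "name" and its "arguments". arm_command: Moves the arm, as the interface text tells. Its arguments: {"type":"object","properties":{"commands":{"type":"array"},"grip_force":{"type":"number"}},"required":["commands"]}

```bash
ls; mkdir -p pics
cat > h.py <<'E'
import numpy as np, cv2
from rig import manip
def grab(n,fn):
    im=manip.get_image(n); np.savez('pics/'+fn+'.npz',**{k:np.asarray(v) for k,v in im.items()})
    cv2.imwrite('pics/'+fn+'.png',np.asarray(im['pixels'])[:,:,::-1]); return im
def load(fn): return dict(np.load('pics/'+fn+'.npz'))
def ray(im,u,v):
    K=im['intrinsics'];k1=float(im['k1'])
    d=np.array([(u-K[0,2])/K[0,0],(v-K[1,2])/K[1,1]]); s=d.copy()
    for _ in range(30): s=d/(1+k1*(s@s))
    r=im['R'].T@np.array([s[0],s[1],1.]); c=-im['R'].T@im['t']; return c,r
def onplane(im,u,v,z):
    c,r=ray(im,u,v); return c+r*(z-c[2])/r[2]
def depth(im,u,v):
    c,r=ray(im,u,v); return c+r*im['range_z'][int(round(v)),int(round(u))]
def proj(im,X):
    p=im['R']@np.asarray(X)+im['t']; s=p[:2]/p[2]; s=s*(1+float(im['k1'])*(s@s)); K=im['intrinsics']
    return K[0,0]*s[0]+K[0,2],K[1,1]*s[1]+K[1,2]
def cloud(im):
    H,W=im['range_z'].shape; v,u=np.mgrid[0:H,0:W]
    K=im['intrinsics']; D=np.array([float(im['k1']),0,0,0])
    s=cv2.undistortPoints(np.stack([u,v],-1).reshape(-1,1,2).astype(float),K,D).reshape(H,W,2)
    z=im['range_z']; P=np.dstack([s[...,0]*z,s[...,1]*z,z]); return (P-im['t'])@im['R']
E
python3 - <<'E'
from h import *
for n in('top','side'):
    im=grab(n,n+'0'); print(n,im['intrinsics'],im['k1'],-im['R'].T@im['t'],im['R'])
s=manip.get_state(); print(s); print(manip.finger_overhang)
E
```

```text
pics
top [[441.88521348   0.         280.75600479]
 [  0.         441.88521348 211.02033027]
 [  0.           0.           1.        ]] -0.08443845573155231 [ 0.49981384 -0.23945942  1.02606284] [[-8.56818491e-03 -9.99962405e-01 -1.33233039e-03]
 [-9.93834619e-01  8.66295191e-03 -1.10533718e-01]
 [ 1.10541104e-01  3.77042732e-04 -9.93871482e-01]]
side [[491.97490801   0.         288.70381462]
 [  0.         491.97490801 210.69958279]
 [  0.           0.           1.        ]] -0.16542859667389936 [ 1.13638253 -0.73653742  0.95867171] [[ 0.66875727  0.74347667 -0.00248145]
 [ 0.57329804 -0.51780095 -0.63498939]
 [-0.47338469  0.42323117 -0.77251687]]
{'clock': 0.1, 'qpos': array([-1.45697839e+00,  2.76549105e-01,  1.50599926e+00,  1.92054978e-05,
        1.36067553e+00, -1.20990690e-01]), 'qd': array([ 0.0005115 ,  0.00018507, -0.00366313, -0.00052717,  0.00071131,
        0.00046961]), 'effort': array([ 3.35565701e-04, -4.17699873e+01, -2.46405244e+01, -2.37813911e-04,
        5.85377536e-03, -8.95545696e-06]), 'position': array([ 0.13373135, -0.55875504,  0.2249192 ]), 'ee_rot': array([ 0.55553829, -0.55471039,  0.43839322, -0.43758996]), 'contact_force': array([ 0.33375891,  0.08574607, -0.30857684]), 'moment': array([0.04437803, 0.0124872 , 0.04485819]), 'width': 0.08518485100990747}
0.017
```

View pics/top0.png

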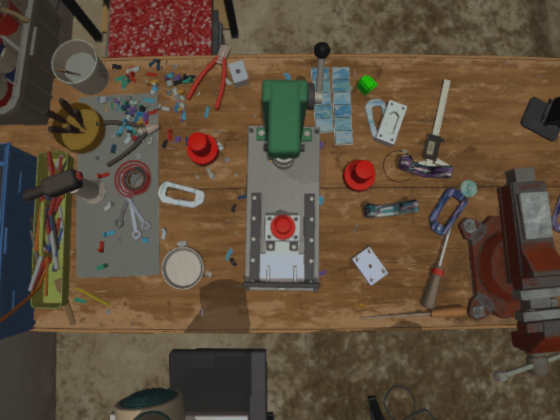

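View pics/side0.png

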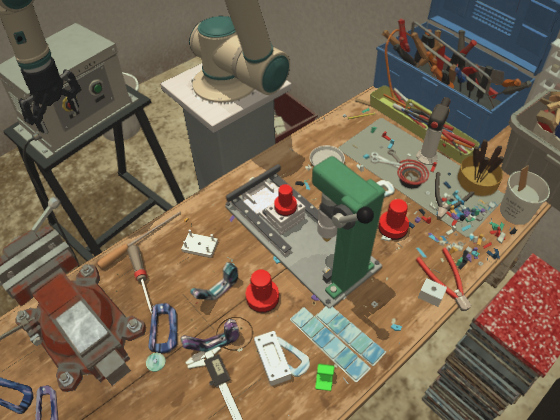

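Three red caps in the top view: (203,149), (360,174) and (283,226). The last sits on the mould and looks the smallest. I'll measure all three and enlarge the crop to confirm.

Run:
```python
from h import *
for n in('top0','side0'):
    im=load(n); px=im['pixels']; hsv=cv2.cvtColor(px,cv2.COLOR_RGB2HSV)
    m=(((hsv[...,0]<6)|(hsv[...,0]>174))&(hsv[...,1]>200)&(hsv[...,2]>90)).astype(np.uint8)
    P=cloud(im)
    N,l,st,c=cv2.connectedComponentsWithStats(m)
    for i in range(1,N):
        if st[i,4]>150:
            q=P[(l==i)&(im['range_z']>0)]
            top=q[q[:,2]>q[:,2].max()-.006] if len(q) else q
            print(n,c[i].round(1),st[i],q.min(0).round(3) if len(q) else '',q.max(0).round(3) if len(q) else '',top.mean(0).round(4), len(top))
t=load('top0'); s=load('side0')
a=cv2.resize(t['pixels'][195:300,165:325],None,fx=5,fy=5,interpolation=cv2.INTER_CUBIC)[:, :, ::-1]; cv2.imwrite('pics/ct.png',a)
a=cv2.resize(s['pixels'][140:260,220:380],None,fx=5,fy=5,interpolation=cv2.INTER_CUBIC)[:, :, ::-1]; cv2.imwrite('pics/cs.png',a)
```

```text
top0 [201.1 147.5] [187 133  31  31 644] [ 0.724 -0.092  0.016] [ 0.794 -0.022  0.094] [ 0.7589 -0.0579  0.0905] 197
top0 [359.7 174.4] [344 160  31  31 637] [ 0.657 -0.455  0.021] [ 0.728 -0.385  0.095] [ 0.6936 -0.4216  0.0907] 141
top0 [283.1 223.5] [274 216  20  18 164] [ 0.555 -0.265  0.079] [ 0.594 -0.224  0.132] [ 0.5734 -0.2413  0.128 ] 85
side0 [399.  205.7] [390 200  17  15 165] [ 0.742 -0.076  0.075] [ 0.782 -0.04   0.093] [ 0.7608 -0.0584  0.0886] 106
side0 [393.4 224.9] [380 212  29  26 274] [ 0.726 -0.093  0.007] [ 0.797 -0.024  0.059] [ 0.7624 -0.0684  0.0551] 3
```

Run:
```python
from h import *
P=cloud(load('top0')); 
def rows(v,us): 
    print('v',v,[ (u,*[round(float(x),3) for x in P[v,u]]) for u in us])
rows(268,range(155,215,3)); 
for v in range(240,298,4): rows(v,[183])
for v in (283,285,287,289): rows(v,[245,255,265,275,283,290,300,310,320])
for v in (270,): rows(v,range(240,325,4))
for v in (200,226,): rows(v,range(240,325,4))
```

```text
v 268 [(155, 0.483, 0.053, 0.003), (158, 0.483, 0.046, 0.005), (161, 0.483, 0.038, 0.009), (164, 0.483, 0.03, 0.011), (167, 0.483, 0.025, 0.002), (170, 0.483, 0.018, 0.005), (173, 0.483, 0.01, 0.006), (176, 0.483, 0.004, 0.005), (179, 0.483, -0.003, 0.006), (182, 0.483, -0.01, 0.004), (185, 0.483, -0.017, 0.004), (188, 0.483, -0.025, 0.007), (191, 0.483, -0.03, -0.0), (194, 0.483, -0.038, 0.003), (197, 0.483, -0.046, 0.008), (200, 0.483, -0.052, 0.004), (203, 0.483, -0.061, 0.017), (206, 0.483, -0.066, 0.004), (209, 0.483, -0.073, 0.003), (212, 0.483, -0.079, 0.003)]
v 240 [(183, 0.548, -0.011, 0.001)]
v 244 [(183, 0.538, -0.013, 0.008)]
v 248 [(183, 0.529, -0.013, 0.011)]
v 252 [(183, 0.52, -0.013, 0.008)]
v 256 [(183, 0.511, -0.012, 0.002)]
v 260 [(183, 0.502, -0.012, 0.003)]
v 264 [(183, 0.492, -0.012, 0.002)]
v 268 [(183, 0.483, -0.012, 0.004)]
v 272 [(183, 0.474, -0.013, 0.004)]
v 276 [(183, 0.465, -0.013, 0.004)]
v 280 [(183, 0.456, -0.012, 0.002)]
v 284 [(183, 0.447, -0.013, 0.005)]
v 288 [(183, 0.438, -0.016, 0.017)]
v 292 [(183, 0.428, -0.012, -0.0)]
v 296 [(183, 0.419, -0.0
[... 2280 characters left out ...]
21, 0.012), (320, 0.639, -0.331, 0.004), (324, 0.639, -0.341, 0.001)]
v 226 [(240, 0.58, -0.144, 0.001), (244, 0.58, -0.153, 0.001), (248, 0.578, -0.164, 0.015), (252, 0.577, -0.174, 0.027), (256, 0.577, -0.183, 0.03), (260, 0.578, -0.191, 0.011), (264, 0.578, -0.2, 0.014), (268, 0.574, -0.211, 0.063), (272, 0.573, -0.22, 0.08), (276, 0.569, -0.229, 0.126), (280, 0.569, -0.237, 0.127), (284, 0.569, -0.245, 0.127), (288, 0.569, -0.254, 0.129), (292, 0.572, -0.263, 0.08), (296, 0.574, -0.272, 0.059), (300, 0.577, -0.283, 0.014), (304, 0.576, -0.291, 0.029), (308, 0.576, -0.3, 0.031), (312, 0.576, -0.309, 0.032), (316, 0.577, -0.32, 0.011), (320, 0.578, -0.33, 0.0), (324, 0.578, -0.339, 0.002)]
```

View pics/ct.png

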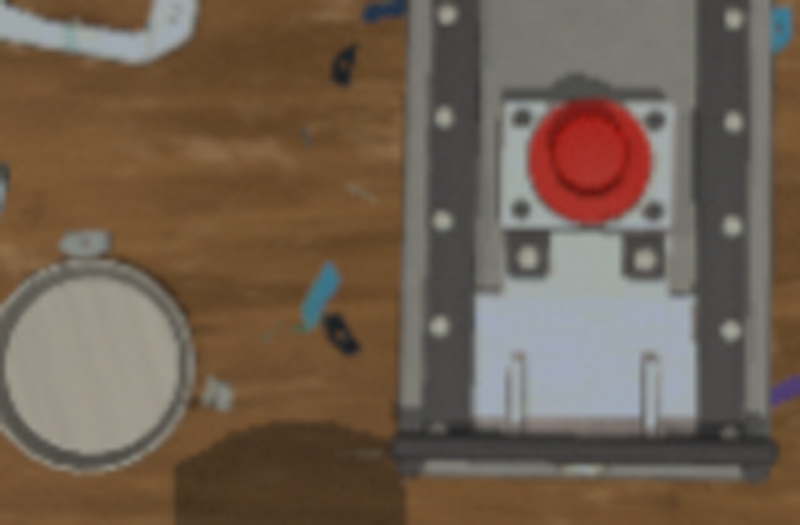

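View pics/cs.png

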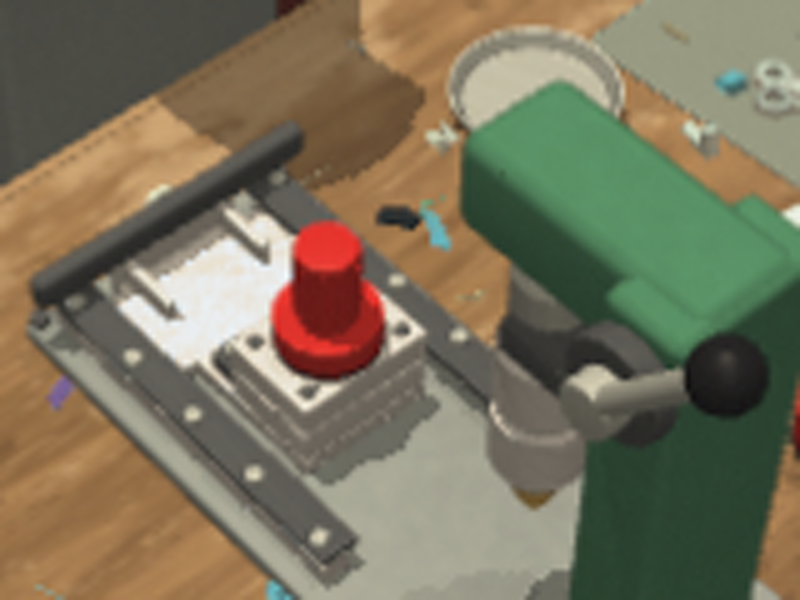

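The crops confirm it: the cap on the mould, top (283,226) and side (285,197), has a grip about 32 mm wide and a foot at z≈0.06. The two look-alikes stand on the bench, are larger (about 70 mm skirts) and reach 0.094. The dish is at top (183,268). Next: precise points and the press yaw.

```bash
python3 - <<'E'
from h import *
t=load('top0'); s=load('side0')
# fine circle fits on masks
hsv=cv2.cvtColor(t['pixels'],cv2.COLOR_RGB2HSV)
red=(((hsv[...,0]<8)|(hsv[...,0]>172))&(hsv[...,1]>150)&(hsv[...,2]>60)).astype(np.uint8)
P=cloud(t); 
N,l,st,c=cv2.connectedComponentsWithStats(red); i=l[225,283]; print(st[i],c[i])
x,y,w,hh=st[i,:4]; print('skirt axis', onplane(t,c[i][0],c[i][1],.082))
g=(l==i)&(P[...,2]>.115); vs,us=np.nonzero(g); print('grip top',us.mean(),vs.mean(),g.sum(),onplane(t,us.mean(),vs.mean(),.128))
hs=cv2.cvtColor(s['pixels'],cv2.COLOR_RGB2HSV); Ps=cloud(s)
rs=(((hs[...,0]<8)|(hs[...,0]>172))&(hs[...,1]>150)&(hs[...,2]>60)).astype(np.uint8)
N,l2,st2,c2=cv2.connectedComponentsWithStats(rs); j=l2[195,285]; print(st2[j])
# top disc in side: upper ellipse ~ crop (327,250)
for uv in [(220+327/5,140+248/5)]:
    a,r=ray(s,*uv); b,q=ray(t,us.mean(),vs.mean())
    A=np.stack([r,-q],1); k=np.linalg.lstsq(A,b-a,rcond=None)[0]; print('tri top',a+r*k[0],b+q*k[1])
# side depth
gs=(l2==j)&(Ps[...,2]>.124); print('side depth top',Ps[gs].mean(0),gs.sum())
# dish: rim contour by depth-free colour: ellipse points from crop
for nm,im,uv,z in [('dish top',t,(165+90/5,195+365/5),.014),('dish side',s,(220+537/5,140+88/5),.014)]: print(nm,onplane(im,*uv,z))
a,r=ray(s,220+537/5,140+88/5); b,q=ray(t,183,268); k=np.linalg.lstsq(np.stack([r,-q],1),b-a,rcond=None)[0]; print('tri dish',a+r*k[0],b+q*k[1])
f=lambda cx,cy:(165+cx/5,195+cy/5)
L=[onplane(t,*f(*p),.031) for p in [(447,15),(444,121),(443,220),(440,327)]]
R=[onplane(t,*f(*p),.031) for p in [(733,18),(733,121),(732,225),(731,331)]]
for a in L+R: print(a.round(4))
for q in (L,R): q=np.array(q); print('yaw',np.polyfit(q[:,0],q[:,1],1)[0])
for p in [(397,450),(775,453),(583,468),(583,436)]: print('bar',onplane(t,*f(*p),.052))
E
python3 - <<'E'
import cv2
a=cv2.imread('pics/top0.png')
cv2.imwrite('pics/c2.png',cv2.resize(a[275:300,240:330],None,fx=8,fy=8,interpolation=cv2.INTER_CUBIC))
cv2.imwrite('pics/c3.png',cv2.resize(a[70:190,230:335],None,fx=5,fy=5,interpolation=cv2.INTER_CUBIC))
E
```

```text
[271 215  24  24 451] [282.54101996 226.64079823]
skirt axis [ 0.57112686 -0.24263522  0.082     ]
grip top 282.28934010152284 225.6548223350254 197 [ 0.56967033 -0.24198579  0.128     ]
[275 184  22  32 505]
tri top [ 0.57107265 -0.24100482  0.12021311] [ 0.57028061 -0.24200786  0.12015432]
side depth top [ 0.57869247 -0.24966029  0.13448   ] 106
dish top [ 0.48332009 -0.01457374  0.014     ]
dish side [ 0.4886563  -0.01467256  0.014     ]
tri dish [ 0.48524195 -0.01086741  0.00902037] [ 0.48323047 -0.01335186  0.0085011 ]
[ 0.6408 -0.1794  0.031 ]
[ 0.5924 -0.1779  0.031 ]
[ 0.5476 -0.1774  0.031 ]
[ 0.4997 -0.1759  0.031 ]
[ 0.6383 -0.3095  0.031 ]
[ 0.5913 -0.3087  0.031 ]
[ 0.5443 -0.3075  0.031 ]
[ 0.4968 -0.3063  0.031 ]
yaw -0.02350692060378294
yaw -0.022452073955060384
bar [ 0.44628512 -0.15829992  0.052     ]
bar [ 0.4435674  -0.32336941  0.052     ]
bar [ 0.4378942  -0.23947189  0.052     ]
bar [ 0.45175462 -0.23959282  0.052     ]
```

View pics/c2.png

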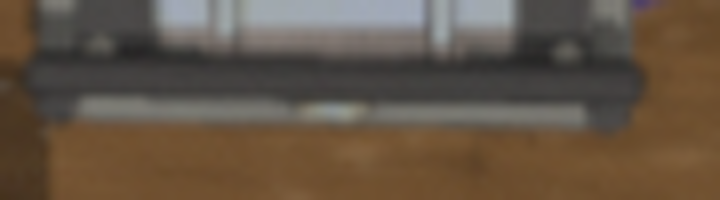

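View pics/c3.png

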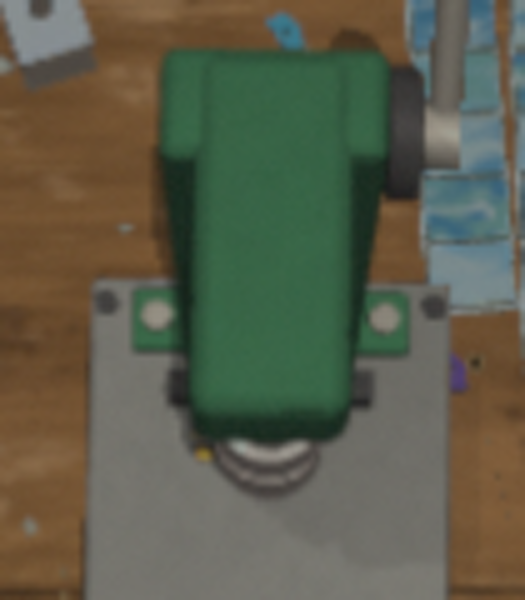

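Run:
```python
from h import *
from scipy.spatial.transform import Rotation as Ro
st=manip.get_state(); q=st['ee_rot']; print(Ro.from_quat(np.roll(q,-1)).as_matrix().round(3))
t=load('top0');s=load('side0')
print('pad',onplane(t,281.9,288.1,.05),'nozzle',onplane(s,327,240.6,.078))
# dish outline, both views: height-independent colour contour
for n,im,box in(('top',t,(150,235,215,300)),('side',s,(300,140,352,180))):
    x0,y0,x1,y1=box; c=cv2.cvtColor(im['pixels'],cv2.COLOR_RGB2HSV)[y0:y1,x0:x1]
    m=((c[...,1]<75)&(c[...,2]>90)).astype(np.uint8); N,l,stt,cc=cv2.connectedComponentsWithStats(m); i=1+stt[1:,4].argmax()
    u,v=cc[i]+[x0,y0]; print(n,stt[i],u,v,onplane(im,u,v,.008))
print('side depth dish', cloud(s)[150:166:4,328])
```

```text
[[ 0.233 -0.     0.973]
 [-0.973  0.002  0.233]
 [-0.002 -1.     0.   ]]
pad [ 0.43884557 -0.24013707  0.05      ] nozzle [ 0.71703758 -0.24844868  0.078     ]
top [  11    6   43   49 1409] 182.65223562810505 266.02129169623845 [ 0.48775204 -0.01238341  0.008     ]
side [ 10   0  42  27 619] 330.5864297253635 152.84329563812602 [0.47710374 0.00986208 0.008     ]
side depth dish [[ 0.46016191  0.01709787  0.0022918 ]
 [ 0.47509535  0.00175271  0.00732171]
 [ 0.68774617 -0.23476074  0.30212877]
 [ 0.69463219 -0.24155785  0.30105035]]
```

>>> {"name": "arm_command", "arguments": {"commands": [[8.54,[2.5,1.8,0],-0.02],[8.54,[3.7,2.7,0],-0.02],[8.54,[3.9,2.8,0],-0.02],[8.54,[3.9,2.8,0],-0.02],[8.54,[3.9,2.8,0],-0.02],[8.54,[3.9,2.8,0],-0.03],[8.54,[3.9,2.8,0],-0.03],[8.54,[3.9,2.8,0],-0.03],[8.54,[3.9,2.8,0],-0.02],[8.54,[3.9,2.8,0],-0.02],[8.54,[3.7,2.7,0],-0.02],[8.54,[2.5,2.1,0],-0.008]], "grip_force": 30}}

```text
clock: 1.3
position: [0.5719, -0.2401, 0.225]
ee_rot: [0.495, -0.494, 0.506, -0.505]
contact_force: [-0.8, -0.4, 0.8]
width: 0.0855
```

>>> {"name": "arm_command", "arguments": {"commands": [[8.54,[-0.15,-0.2,-3],0],[8.54,[0,0,-3],0],[8.54,[0,0,-3],0],[8.54,[0,0,-1.5],0],[8.54,[0,0,-1.1],0],[8.54,[0,0,0],0]]}}

```text
clock: 1.9
position: [0.5672, -0.2437, 0.1079]
ee_rot: [0.494, -0.495, 0.507, -0.505]
contact_force: [0.3, 0.0, -0.1]
width: 0.0853
```

Run:
```python
from h import *
t=grab('top','top1'); s=grab('side','side1'); st=manip.get_state(); print(st['position'],st['contact_force'])
a=cv2.resize(t['pixels'][180:280,230:340],None,fx=4,fy=4)
b=cv2.resize(s['pixels'][140:240,220:320],None,fx=4,fy=4)
cv2.imwrite('pics/c4.png',np.hstack([a[:400,:400],b])[:,:,::-1])
```

```text
[ 0.56865795 -0.24453291  0.11019597] [ 0.77576925  0.13498773 -0.3153082 ]
```

View pics/c4.png

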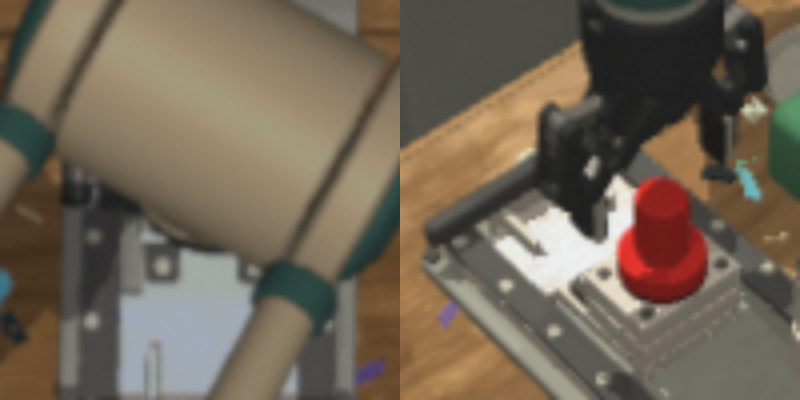

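Run:
```python
from h import *
s=load('side1')
for y in (-.2445-.05,-.2445,-.2445+.05):
  for z in (.104,.091):
    u,v=proj(s,[.569,y,z]); print(y,z,(u-220)*4+400,(v-140)*4)
print([((u-220)*4+400,(v-140)*4) for u,v in [proj(s,[.57,-.242,.107])]])
st=manip.get_state(); print(st['position'])
P=cloud(s); m=(P[...,2]>.095)&(P[...,2]<.125)&(abs(P[...,0]-.57)<.06)&(abs(P[...,1]+.243)<.08)
for lo,hi in((-.32,-.27),(-.26,-.225),(-.215,-.16)):
    q=P[m&(P[...,1]>lo)&(P[...,1]<hi)]; print(len(q),q.mean(0),q.min(0),q.max(0))
```

```text
-0.2945 0.104 589.005184842177 262.597030739051
-0.2945 0.091 589.825025018459 277.1996841367219
-0.2445 0.104 654.9131072828682 218.17230138778268
-0.2445 0.091 655.1412477264257 232.89293951601746
-0.1945 0.104 718.4074887017484 175.41427012754627
-0.1945 0.091 718.092610477798 190.22225438961573
[(np.float64(659.2501031498589), np.float64(213.52400785971486))]
[ 0.56865795 -0.24453291  0.11019597]<stdin>:10: RuntimeWarning: Mean of empty slice.
  ret = um.true_divide(
Traceback (most recent call last):
ValueError: zero-size array to reduction operation minimum which has no identity
```

>>> {"name": "arm_command", "arguments": {"commands": [[8.54,[0,0,-0.2],0],[0,[0,0,0],0],[0,[0,0,0],0],[0,[0,0,0],0],[0,[0,0,0],0],[0,[0,0,0],0],[0,[0,0,0],0],[0,[0,0,0],0]], "grip_force": 30}}

```text
clock: 2.8
position: [0.5685, -0.2442, 0.1082]
ee_rot: [-0.494, 0.494, -0.506, 0.506]
contact_force: [-0.5, 1.0, 4.0]
width: 0.0304
```

>>> {"name": "arm_command", "arguments": {"commands": [[0,[0,0,1],0],[0,[0,0,2],0],[0,[0,0,2],0],[0,[0,0,2],0],[0,[0,0,0],0]]}}

```text
clock: 3.3
position: [0.5699, -0.2453, 0.1808]
ee_rot: [-0.495, 0.494, -0.504, 0.508]
contact_force: [0.1, -0.5, -0.8]
width: 0.0304
```

Run:
```python
from h import *
s=grab('side','side2'); st=manip.get_state(); print(st['position'],st['contact_force'],st['width'])
cv2.imwrite('pics/c5.png',cv2.resize(s['pixels'][80:260,200:360],None,fx=3,fy=3)[:,:,::-1])
```

```text
[ 0.56896416 -0.24478785  0.17896586] [-0.26493641 -0.12284961 -1.01943057] 0.030504605809653845
```

View pics/c5.png

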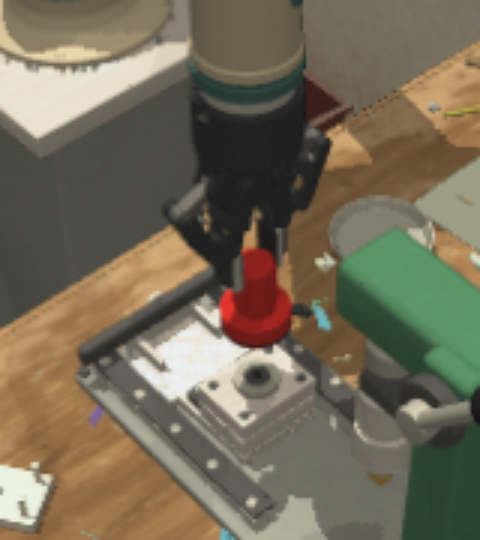

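Cap is in the jaws, upright; bush exposed at side px (286,205). I'll check the cap's offset in the hand.

Run:
```python
from h import *
s=load('side2')
for z in (.196,.198,.2): print('captop',onplane(s,286.3,166.7,z))
print('sprue',onplane(s,285.7,205.3,.07))
hs=cv2.cvtColor(s['pixels'],cv2.COLOR_RGB2HSV)
rs=(((hs[...,0]<8)|(hs[...,0]>172))&(hs[...,1]>150)&(hs[...,2]>60)).astype(np.uint8)
N,l,st,c=cv2.connectedComponentsWithStats(rs); j=l[180,286]; print(st[j]/1.,)
# bottom of skirt front: predicted extents for upright cap at (x,y), foot z
def ext(x,y,z):
    a=np.linspace(0,6.28,60); pts=[proj(s,[x+.027*np.cos(t),y+.027*np.sin(t),zz]) for t in a for zz in (z,z+.02)]+[proj(s,[x+.016*np.cos(t),y+.016*np.sin(t),z+.066]) for t in a]
    p=np.array(pts); return p.min(0),p.max(0)
print(ext(.57,-.242,.132))
s0=load('side0');print(ext(.5705,-.242,.062))
```

```text
captop [ 0.57368423 -0.23994895  0.196     ]
captop [ 0.57515983 -0.24125118  0.198     ]
captop [ 0.57663543 -0.24255342  0.2       ]
sprue [ 0.57480719 -0.24389993  0.07      ]
[273. 163.  24.  32. 531.]
(array([272.59226408, 160.40565609]), array([296.70022232, 195.03559697]))
(array([273.55218847, 182.22959793]), array([296.54821645, 214.85720487]))
```

>>> {"name": "arm_command", "arguments": {"commands": [[0,[-0.6,1.5,0],0],[0,[-1.2,3.2,0],0],[0,[-1.3,3.6,0],0],[0,[-1.3,3.6,0],0],[0,[-1.3,3.6,0],0],[0,[-1.3,3.6,0],0],[0,[-1.0,2.6,-1],0],[0,[-0.5,1.2,-2],0],[0,[0,0,-3],0],[0,[0,0,-2],0],[0,[0,0,-1],0],[0,[0,0,0],0]]}}

```text
clock: 4.55
position: [0.4809, -0.0145, 0.0858]
ee_rot: [0.493, -0.495, 0.507, -0.504]
contact_force: [-0.2, -0.2, -1.4]
width: 0.0304
```

Run:
```python
from h import *
s=grab('side','side3'); t=grab('top','top3'); st=manip.get_state(); print(st['position'],st['contact_force'],st['width'])
print('dish exp centre in side', proj(s,[.485,-.0135,.014]))
a=cv2.resize(s['pixels'][90:200,270:390],None,fx=4,fy=4);b=cv2.resize(t['pixels'][215:325,125:225],None,fx=4,fy=4)
cv2.imwrite('pics/c6.png',np.hstack([a,b[:440,:300]])[:,:,::-1])
```

```text
[ 0.48323318 -0.01510083  0.08785132] [ 0.13682537 -0.32200038 -1.31938225] 0.03030233611890167
dish exp centre in side (np.float64(326.7604660700697), np.float64(156.7032289183179))
```

View pics/c6.png

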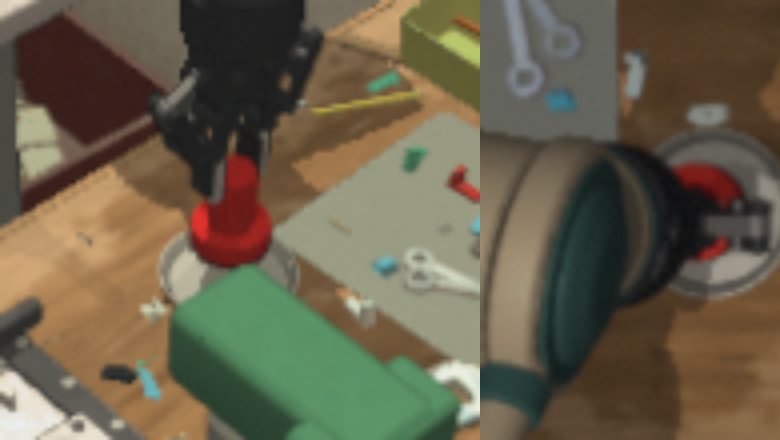

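>>> {"name": "arm_command", "arguments": {"commands": [[0,[0,0,-1.5],0],[0,[0,0,-1],0],[0,[0,0,-0.6],0],[0,[0,0,-0.3],0],[0,[0,0,-0.1],0],[0,[0,0,0],0]]}}

```text
clock: 5.25
position: [0.4835, -0.0153, 0.0529]
ee_rot: [-0.494, 0.494, -0.506, 0.506]
contact_force: [0.3, 0.2, -1.0]
width: 0.0306
```

>>> {"name": "arm_command", "arguments": {"commands": [[0,[0,0,-0.1],0],[0,[0,0,0],0],[0,[0,0,-0.1],0],[0,[0,0,0],0]]}}

```text
clock: 5.65
position: [0.4832, -0.0152, 0.0507]
ee_rot: [-0.494, 0.494, -0.506, 0.506]
contact_force: [-0.2, -0.7, -1.2]
width: 0.0305
```

>>> {"name": "arm_command", "arguments": {"commands": [[0,[0,0,-0.1],0],[0,[0,0,0],0],[0,[0,0,0],0]]}}

```text
clock: 5.95
position: [0.4836, -0.0152, 0.0501]
ee_rot: [-0.494, 0.494, -0.506, 0.506]
contact_force: [-0.5, 0.6, 4.4]
width: 0.0306
```

>>> {"name": "arm_command", "arguments": {"commands": [[3.8,[0,0,0],0],[6,[0,0,0],0],[8.54,[0,0,0],0],[8.54,[0,0,0],0],[8.54,[0,0,0],0],[8.54,[0,0,1],0],[8.54,[0,0,2.5],0],[8.54,[0,0,3],0],[8.54,[0,0,3],0],[8.54,[0,0,2],0]]}}

```text
clock: 6.95
position: [0.4842, -0.0154, 0.1676]
ee_rot: [-0.495, 0.493, -0.505, 0.507]
contact_force: [-0.4, 0.2, 0.3]
width: 0.0853
```

Run:
```python
from h import *
s=grab('side','side4'); st=manip.get_state(); print(st['position'],st['contact_force'],st['width'])
a=cv2.resize(s['pixels'][80:240,220:380],None,fx=3.5,fy=3.5)
cv2.imwrite('pics/c7.png',a[:,:,::-1])
hs=cv2.cvtColor(s['pixels'],cv2.COLOR_RGB2HSV)
rs=(((hs[...,0]<8)|(hs[...,0]>172))&(hs[...,1]>150)&(hs[...,2]>60)).astype(np.uint8)
N,l,stt,c=cv2.connectedComponentsWithStats(rs); j=l[145,327]; print(stt[j])
```

```text
[ 0.48600385 -0.01567383  0.17025115] [0.65328286 0.48314605 1.75754547] 0.08508948480136007
[318 139  19  23 266]
```

View pics/c7.png

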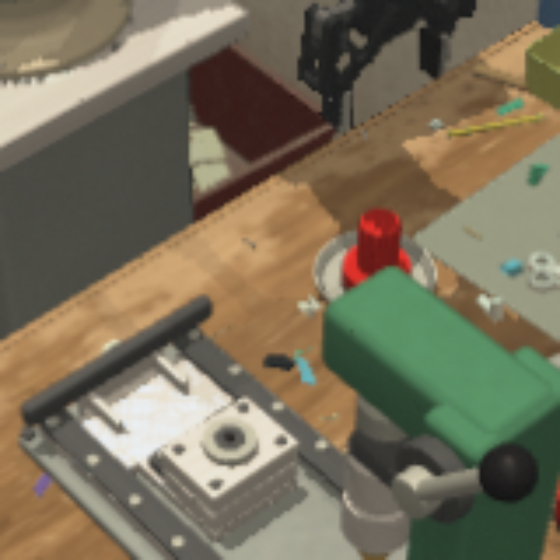

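Cap stands upright in the dish. Now close the fingers and move behind the push bar.

>>> {"name": "arm_command", "arguments": {"commands": [[0,[-0.6,-1.5,0],0],[0,[-1.2,-3.4,0],0],[0,[-1.3,-3.6,0],0],[0,[-1.3,-3.6,0],0],[0,[-1.3,-3.6,0],0],[0,[-1.1,-3.4,0],0],[0,[-0.8,-2.4,0],0],[0,[-0.4,-1.0,0],0],[0,[0,0,-3],0],[0,[0,0,-4],0],[0,[0,0,-3],0],[0,[0,0,0],0]]}}

```text
clock: 8.2
position: [0.4005, -0.2373, 0.0616]
ee_rot: [0.494, -0.494, 0.509, -0.502]
contact_force: [-0.4, 1.5, 0.6]
width: -0.0001
```

Run:
```python
from h import *
s=grab('side','side5'); t=grab('top','top5'); st=manip.get_state(); print(st['position'],st['contact_force'],st['width'],st['qpos'])
a=cv2.resize(s['pixels'][80:240,200:360],None,fx=3,fy=3);b=cv2.resize(t['pixels'][200:320,230:330],None,fx=4,fy=4)
cv2.imwrite('pics/c8.png',np.hstack([a,b[:480,:320]])[:,:,::-1])
```

```text
[ 0.40352668 -0.239791    0.06501453] [ 0.28640969 -0.27513169  0.6257593 ] -0.0002925536210292547 [-6.84709582e-01  2.74672879e-01  1.96250911e+00  2.29871222e-04
  9.05061046e-01  9.08650742e-01]
```

View pics/c8.png

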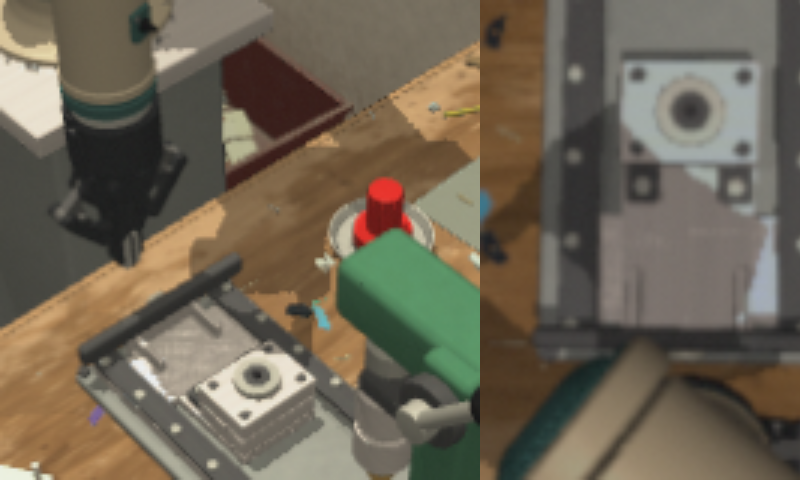

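>>> {"name": "arm_command", "arguments": {"commands": [[0,[0,0,-1.4],0],[0,[1,0,0],0],[0,[0.8,0,0],0],[0,[0.3,0,0],0],[0,[0.2,0,0],0],[0,[0,0,0],0]]}}

```text
clock: 8.9
position: [0.4269, -0.2404, 0.0512]
ee_rot: [-0.494, 0.494, -0.505, 0.506]
contact_force: [-0.1, 0.1, 0.4]
width: 0.0001
```

>>> {"name": "arm_command", "arguments": {"commands": [[0,[0.4,-0.01,0],0],[0,[0.6,-0.01,0],0],[0,[1,-0.02,0],0],[0,[1,-0.02,0],0],[0,[1,-0.03,0],0],[0,[1,-0.02,0],0]]}}

```text
clock: 9.5
position: [0.4773, -0.2414, 0.0507]
ee_rot: [-0.494, 0.494, -0.506, 0.506]
contact_force: [-2.1, -0.3, 1.9]
width: 0.0004
```

>>> {"name": "arm_command", "arguments": {"commands": [[0,[1,-0.02,0],0],[0,[1,-0.03,0],0],[0,[1,-0.02,0],0],[0,[1,-0.02,0],0],[0,[1,-0.03,0],0],[0,[1,-0.02,0],0]]}}

```text
clock: 10.1
position: [0.5371, -0.2427, 0.0507]
ee_rot: [0.494, -0.494, 0.506, -0.506]
contact_force: [-2.0, -0.0, 2.8]
width: -0.0001
```

Run:
```python
from h import *
s=grab('side','side6'); t=grab('top','top6'); st=manip.get_state(); print(st['position'],st['contact_force'],st['width'])
a=cv2.resize(s['pixels'][80:240,200:360],None,fx=3,fy=3);b=cv2.resize(t['pixels'][120:300,230:330],None,fx=3,fy=3)
cv2.imwrite('pics/c9.png',np.hstack([a,b[:480]])[:,:,::-1])
```

```text
[ 0.53893051 -0.24327118  0.05081384] [ 0.40431938 -0.30422043 -0.42990672] -0.0001823849890712037
```

View pics/c9.png

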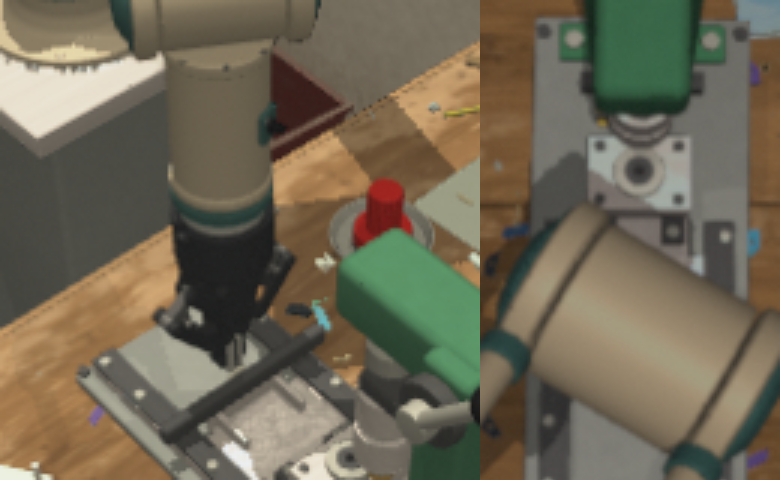

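Run:
```python
from h import *
t=load('top6'); print('sprue',onplane(t,282.7,177.3,.07))
P=cloud(t)
for u in (255,262,268,275,282):
    print(u,[tuple(P[v,u].round(2)) for v in range(150,215,6)])
```

```text
sprue [ 0.68063846 -0.24400542  0.07      ]
255 [(np.float64(0.76), np.float64(-0.18), np.float64(0.01)), (np.float64(0.74), np.float64(-0.18), np.float64(0.01)), (np.float64(0.73), np.float64(-0.18), np.float64(0.01)), (np.float64(0.71), np.float64(-0.18), np.float64(0.01)), (np.float64(0.7), np.float64(-0.18), np.float64(0.01)), (np.float64(0.69), np.float64(-0.18), np.float64(0.02)), (np.float64(0.67), np.float64(-0.18), np.float64(0.01)), (np.float64(0.66), np.float64(-0.18), np.float64(0.01)), (np.float64(0.58), np.float64(-0.21), np.float64(0.46)), (np.float64(0.57), np.float64(-0.21), np.float64(0.46)), (np.float64(0.56), np.float64(-0.21), np.float64(0.46))]
262 [(np.float64(0.76), np.float64(-0.2), np.float64(0.01)), (np.float64(0.74), np.float64(-0.2), np.float64(0.02)), (np.float64(0.73), np.float64(-0.2), np.float64(0.01)), (np.float64(0.71), np.float64(-0.2), np.float64(0.01)), (np.float64(0.7), np.float64(-0.2), np.float64(0.01)), (np.float64(0.69), np.float64(-0.2), np.float64(0.01)), (np.float64(0.67), np.float64(-0.2), np.float64(0.01)), (np.float64(0.5), np.float64(
[... 1387 characters left out ...]
at64(0.45)), (np.float64(0.56), np.float64(-0.23), np.float64(0.46))]
282 [(np.float64(0.68), np.float64(-0.24), np.float64(0.3)), (np.float64(0.68), np.float64(-0.24), np.float64(0.28)), (np.float64(0.69), np.float64(-0.24), np.float64(0.19)), (np.float64(0.69), np.float64(-0.24), np.float64(0.13)), (np.float64(0.69), np.float64(-0.24), np.float64(0.07)), (np.float64(0.67), np.float64(-0.24), np.float64(0.07)), (np.float64(0.66), np.float64(-0.24), np.float64(0.06)), (np.float64(0.65), np.float64(-0.24), np.float64(0.04)), (np.float64(0.64), np.float64(-0.24), np.float64(0.03)), (np.float64(0.57), np.float64(-0.24), np.float64(0.44)), (np.float64(0.56), np.float64(-0.24), np.float64(0.45))]
```

>>> {"name": "arm_command", "arguments": {"commands": [[0,[0.5,-0.01,0],0],[0,[0.8,-0.02,0],0],[0,[0.8,-0.02,0],0],[0,[0.4,-0.01,0],0]]}}

```text
clock: 10.6
position: [0.5624, -0.2436, 0.0508]
ee_rot: [-0.494, 0.494, -0.505, 0.506]
contact_force: [-2.2, -0.7, 0.7]
width: -0.0001
```

>>> {"name": "arm_command", "arguments": {"commands": [[0,[0.3,-0.01,0],0],[0,[0.3,0,0],0],[0,[0.2,-0.01,0],0]]}}

```text
clock: 10.9
position: [0.5693, -0.2435, 0.0507]
ee_rot: [0.494, -0.494, 0.506, -0.506]
contact_force: [-3.2, -0.2, 1.7]
width: 0.0001
```

>>> {"name": "arm_command", "arguments": {"commands": [[0,[0.2,-0.01,0],0],[0,[0.2,0,0],0]]}}

```text
clock: 11.1
position: [0.5699, -0.243, 0.0504]
ee_rot: [0.493, -0.496, 0.508, -0.503]
contact_force: [-11.3, 0.2, 5.6]
width: 0.0001
```

>>> {"name": "arm_command", "arguments": {"commands": [[0,[0.1,0,0],0],[0,[0,0,0],0]]}}

```text
clock: 11.3
position: [0.57, -0.2428, 0.0503]
ee_rot: [0.493, -0.496, 0.508, -0.503]
contact_force: [-10.3, 0.8, 6.2]
width: -0.0001
```

>>> {"name": "arm_command", "arguments": {"commands": [[0,[0.2,0,0],0],[0,[0,0,0],0]]}}

```text
clock: 11.5
position: [0.5702, -0.2424, 0.0502]
ee_rot: [0.492, -0.497, 0.509, -0.502]
contact_force: [-13.2, 0.4, 7.6]
width: -0.0002
```

>>> {"name": "arm_command", "arguments": {"commands": [[0,[0.3,0,0],0],[0,[0,0,0],0]]}}

```text
clock: 11.7
position: [0.5704, -0.2421, 0.0501]
ee_rot: [0.491, -0.498, 0.511, -0.5]
contact_force: [-18.8, 0.3, 11.5]
width: 0.0
```

Run:
```python
from h import *
s=grab('side','side7'); t=grab('top','top7'); st=manip.get_state(); print(st['position'],st['contact_force'],st['width'])
a=cv2.resize(s['pixels'][140:270,230:390],None,fx=3,fy=3);b=cv2.resize(t['pixels'][120:250,230:330],None,fx=3,fy=3)
cv2.imwrite('pics/c10.png',np.hstack([a,b])[:,:,::-1])
```

```text
[ 0.57043153 -0.24207372  0.05009638] [-18.65974861  -0.86225023  10.77119099] 0.00035746301206470116
```

View pics/c10.png

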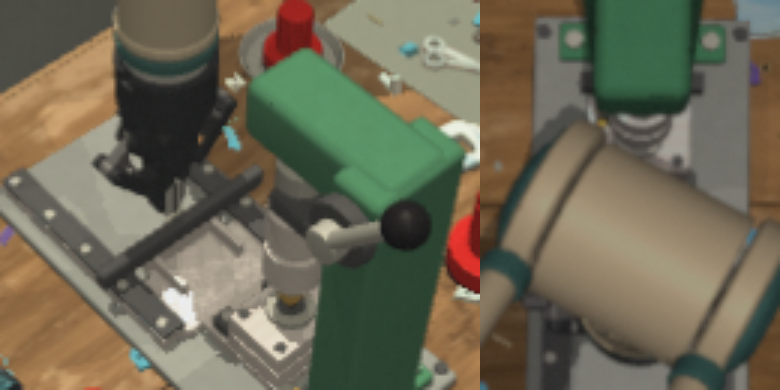

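>>> {"name": "arm_command", "arguments": {"commands": [[0,[-0.4,0,0],0],[0,[-0.6,0,0],0],[0,[-1,0,0],0],[0,[-3,0,0],0],[0,[-4,0,1],0],[0,[-4,0,4],0],[0,[-3,0,4],0],[0,[0,0,2],0],[0,[0,0,0],0]]}}

```text
clock: 12.7
position: [0.4258, -0.2456, 0.1597]
ee_rot: [-0.494, 0.493, -0.503, 0.51]
contact_force: [1.0, -0.4, 0.2]
width: -0.0001
```

Run:
```python
from h import *
s=grab('side','side8'); t=grab('top','top8'); st=manip.get_state(); print(st['clock'],st['position'],st['contact_force'],st['width'])
a=cv2.resize(s['pixels'][130:280,250:390],None,fx=5.3,fy=4)
a=cv2.resize(s['pixels'][190:270,290:370],None,fx=6,fy=6,interpolation=cv2.INTER_CUBIC);b=cv2.resize(t['pixels'][125:285,165:325],None,fx=3,fy=3)
b=b[:480,-400:] if 0 else cv2.resize(t['pixels'][120:300,225:330],None,fx=2.667,fy=2.667)[:480,:280]
cv2.imwrite('pics/c11.png',np.hstack([a,b])[:,:,::-1])
cv2.imwrite('pics/c12.png',cv2.resize(t['pixels'][125:300,150:340],None,fx=4,fy=3.4)[:,:,::-1])
for X in ([.717,-.2475,.078],[.717,-.2475,.07]): u,v=proj(s,X); print((u-290)*6,(v-190)*6)
```

```text
12.8 [ 0.42450119 -0.24403056  0.15630005] [ 0.41435031  0.73017044 -0.14577075] -5.996900414651617e-05
223.75610141754544 302.1380412591923
222.48132528759584 314.8253687870968
```

View pics/c11.png

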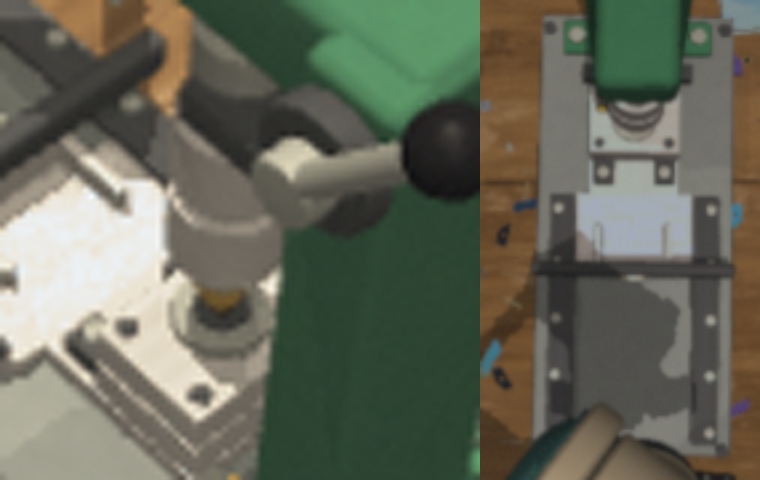

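View pics/c12.png

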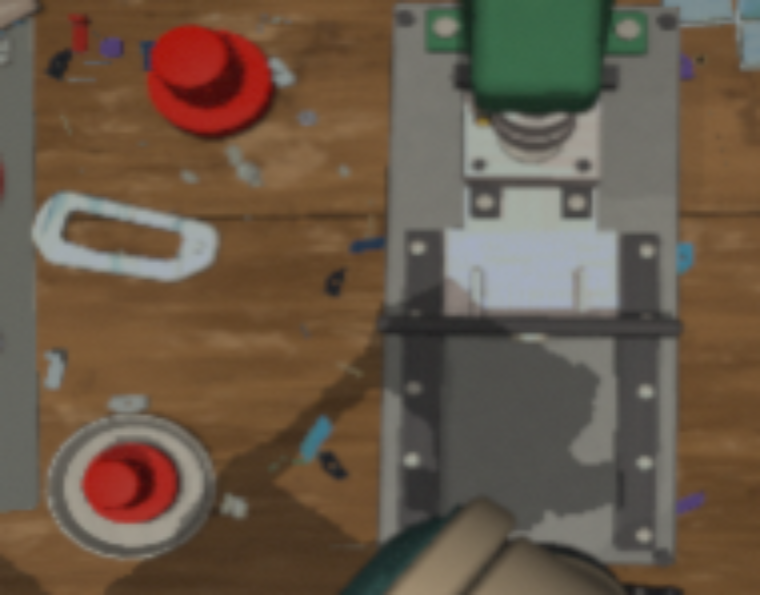

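Run:
```python
from h import *
t=load('top8'); s=load('side8'); t0=load('top0')
c=lambda im,x0,x1,y0,y1,f,n: cv2.imwrite('pics/'+n,cv2.resize(im['pixels'][y0:y1,x0:x1],None,fx=f,fy=f,interpolation=cv2.INTER_CUBIC)[:,:,::-1])
c(t,240,330,150,240,6.5,'d1.png')
c(s,300,350,215,265,11,'d2.png')
P=cloud(t)
# rail ends along column of left rail / right rail; bar
for u in (255,256,308,309): 
    print(u,[(v,round(float(P[v,u,0]),3),round(float(P[v,u,2]),3)) for v in range(188,200)])
print([(v,round(float(P[v,282,0]),3),round(float(P[v,282,2]),3)) for v in range(216,230)])
# bar front edge in image before/after
print('pad now',onplane(t,282.5,224.1,.047))
```

```text
255 [(188, 0.667, 0.013), (189, 0.664, 0.014), (190, 0.662, 0.012), (191, 0.66, 0.013), (192, 0.658, 0.011), (193, 0.655, 0.012), (194, 0.649, 0.035), (195, 0.5, 1.026), (196, 0.645, 0.032), (197, 0.643, 0.035), (198, 0.641, 0.032), (199, 0.638, 0.031)]
256 [(188, 0.667, 0.013), (189, 0.665, 0.01), (190, 0.662, 0.013), (191, 0.66, 0.013), (192, 0.658, 0.011), (193, 0.656, 0.009), (194, 0.65, 0.029), (195, 0.648, 0.031), (196, 0.645, 0.032), (197, 0.643, 0.029), (198, 0.64, 0.033), (199, 0.639, 0.026)]
308 [(188, 0.666, 0.01), (189, 0.663, 0.013), (190, 0.661, 0.011), (191, 0.659, 0.012), (192, 0.657, 0.01), (193, 0.654, 0.015), (194, 0.651, 0.014), (195, 0.647, 0.029), (196, 0.644, 0.03), (197, 0.642, 0.034), (198, 0.64, 0.03), (199, 0.637, 0.031)]
309 [(188, 0.666, 0.012), (189, 0.663, 0.013), (190, 0.661, 0.01), (191, 0.659, 0.013), (192, 0.657, 0.011), (193, 0.654, 0.015), (194, 0.652, 0.014), (195, 0.647, 0.03), (196, 0.644, 0.03), (197, 0.642, 0.03), (198, 0.64, 0.03), (199, 0.637, 0.032)]
[(216, 0.6, 0.02), (217, 0.598, 0.022), (218, 0.596, 0.02), (219, 0.59, 0.06), (220, 0.588, 0.058), (221, 0.585, 0.06), (222, 0.583, 0.055), (223, 0.581, 0.058), (224, 0.579, 0.057), (225, 0.576, 0.059), (226, 0.578, 0.013), (227, 0.576, 0.01), (228, 0.573, 0.012), (229, 0.571, 0.014)]
pad now [ 0.57943097 -0.2427127   0.047     ]
```

View pics/d1.png

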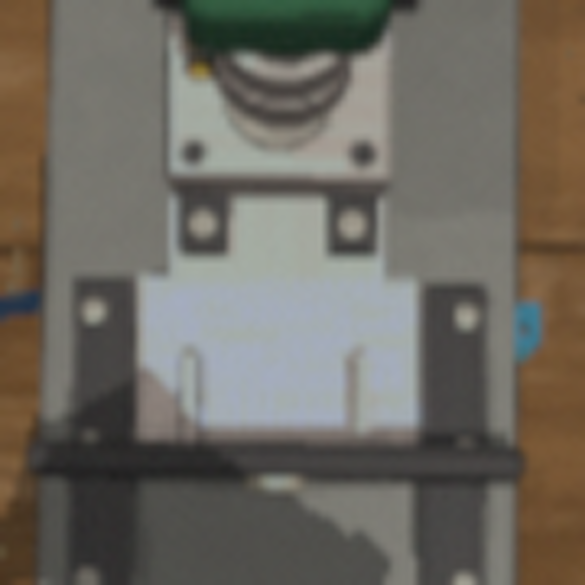

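View pics/d2.png

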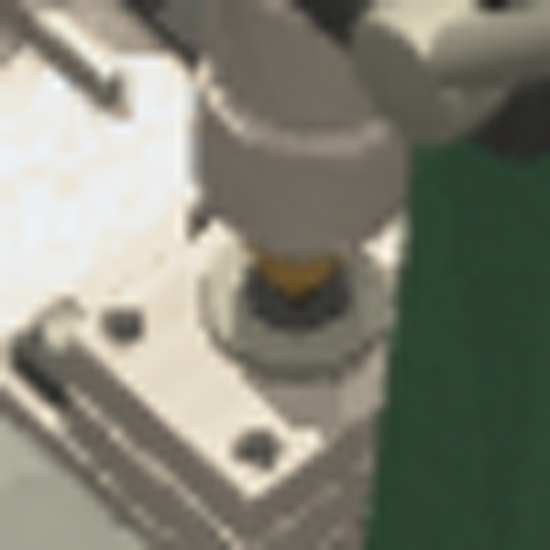

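Run:
```python
from h import *
def edges(im,v,u0,u1,k=2):
    g=cv2.GaussianBlur(cv2.cvtColor(im['pixels'],cv2.COLOR_RGB2GRAY).astype(float),(0,0),.7)[v,u0:u1]
    d=np.abs(np.gradient(g)); i=d.argmax(); i=min(max(i,1),len(d)-2)
    den=d[i-1]-2*d[i]+d[i+1]; return u0+i+(0.5*(d[i-1]-d[i+1])/den if den else 0)
def track(im,vs,u0,u1,z):
    q=np.array([onplane(im,edges(im,v,u0,u1),v,z) for v in vs]); p=np.polyfit(q[:,0]-.6,q[:,1],1)
    r=q[:,1]-np.polyval(p,q[:,0]-.6); k=abs(r)<2*np.std(r)+1e-4; p=np.polyfit(q[k,0]-.6,q[k,1],1); return p.round(4),q[k,0].mean().round(3),q[k,1].mean().round(4),r.std().round(4)
t0=load('top0');t=load('top8')
for n,im in(('t0',t0),('t8',t)):
    print(n,'bedR',track(im,range(150,270,3) if n=='t0' else range(150,215,2),316,325,.012))
    print(n,'bedL',track(im,range(150,270,3) if n=='t0' else range(150,215,2),243,252,.012))
print('mould0',track(t0,range(217,238),261,269,.062),track(t0,range(217,238),296,304,.062))
print('mould8',track(t,range(162,176),262,269,.062),track(t,range(162,176),296,304,.062))
print('neck8',track(t,range(181,191),262,269,.03),track(t,range(181,191),296,303,.03))
print('railin8 L',track(t,range(197,215),257,265,.031),'R',track(t,range(197,215),301,308,.031))
```

```text
t0 bedR (array([-0.022 , -0.3259]), np.float64(0.618), np.float64(-0.3263), np.float64(0.0004))
t0 bedL (array([ 0.0236, -0.1661]), np.float64(0.625), np.float64(-0.1656), np.float64(0.004))
t8 bedR (array([-0.0212, -0.326 ]), np.float64(0.68), np.float64(-0.3277), np.float64(0.0004))
t8 bedL (array([ 0.0553, -0.1692]), np.float64(0.681), np.float64(-0.1647), np.float64(0.0036))
mould0 (array([ 0.0049, -0.2058]), np.float64(0.571), np.float64(-0.206), np.float64(0.0034)) (array([-0.5357, -0.2814]), np.float64(0.572), np.float64(-0.2665), np.float64(0.0184))
mould8 (array([ 0.0243, -0.2096]), np.float64(0.703), np.float64(-0.2071), np.float64(0.0007)) (array([-0.2574, -0.2529]), np.float64(0.702), np.float64(-0.2791), np.float64(0.0018))
neck8 (array([-0.1897, -0.1953]), np.float64(0.67), np.float64(-0.2085), np.float64(0.0016)) (array([-0.1328, -0.2678]), np.float64(0.67), np.float64(-0.2771), np.float64(0.0015))
railin8 L (array([-0.0044, -0.1935]), np.float64(0.624), np.float64(-0.1936), np.float64(0.0002)) R (array([-0.013 , -0.2918]), np.float64(0.623), np.float64(-0.292), np.float64(0.0001))
```

Run:
```python
from h import *
t=load('top8')
hs=cv2.cvtColor(t['pixels'],cv2.COLOR_RGB2HSV)
rs=(((hs[...,0]<8)|(hs[...,0]>172))&(hs[...,1]>150)&(hs[...,2]>60)).astype(np.uint8)
N,l,st,c=cv2.connectedComponentsWithStats(rs); j=l[268,180]; P=cloud(t); q=P[l==j]
print(st[j],c[j],onplane(t,*c[j],.026), q[:,2].max())
print(manip.get_state()['contact_force']); manip.sign_off()
```

```text
[171 256  23  23 424] [182.19103774 266.73584906] [ 0.48636307 -0.01536546  0.026     ] 1.0260628439357846
[ 0.41435031  0.73017044 -0.14577075]
the job is handed in; nothing more can be done
```

The job is handed in after about 13 s of the 45 s. My checks say both parts are done, but no verdict was reported.

- **Cap:** I lifted the smallest red cap, the one on the mould, and stood it in the steel dish. The last top view puts its axis at (0.486, -0.015), about 2 mm from the dish centre I measured, and it stands upright.
- **Carriage:** I pushed it at the thumb pad along the centre line until it stopped moving. The force first levelled off at 10–13 N, then reached 18.7 N on a further push with no more movement, so I took that as home (over 14 N). I did not push to 30 N to rule out a jam.
- **Position at home:** The last top view puts the pad within 3 mm of its home position, measured from the rail ends. The mould is within about 1 mm of the centre line there.
- **Hand-in state:** The fingers were clear of everything, and the arm did not work near the bystanders. I did not measure their positions again.
- **Checks that disagreed:**
  - A rough reading of the partly hidden sprue bush in the side view suggested 4 to 9 mm of offset from the nozzle. The top view and the sideways alignment in the same picture both contradict it, so I put it down to the bush being hidden.
  - The single-view and depth readings from the side camera were 3 to 9 mm off the top view for the cap. For the dish they differed by about 5 mm, with one rough colour outline over 20 mm off.

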